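# Push the stray culture plates onto their tape crosses

### The arm

A 7-joint arm with a two-finger parallel gripper is mounted at the origin on the work surface. World frame = base frame: x ahead of the robot, y to its left, z up, the work surface at z = 0. Lengths are in mm, angles in rad, forces in N, time in s.
With the tool pointing down it reaches from about 400 to 900 mm from the base axis. Payload 5.5 kg.
Tool frame: the origin (TCP) lies on the centre line of the jaws, within the pads' length; the fingertips stand r.nose_length ahead of it and the grasp point (between the pads) lies 5 mm behind it (r.nose_length is the distance from the TCP to the fingertips, in mm); z points along the fingers, y is the line along which they close (so a half turn about z gives the same grasp; the last joint's range is limited). The gripper opens to 92 mm and grips with 3 to 60 N. Pads are 19 mm wide; open, the fingers measure 130 mm over their backs; the gripper's body (75 mm by 190 mm) begins 47 mm behind the grasp point.
Start: joints at [-0.838, 0.501, -0.427, 1.55, 0.221, 1.138, -0.21], TCP at [294.225, 579.596, 240.729] pointing down, gripper open.
Joint ranges: [-2.88, 2.88], [-0.31, 2.03], [-1.54, 1.56], [0.2, 2.42], [-1.41, 4.55], [0.19, 2.02], [-2.57, 2.57]. Speed limits (rad/s): [2.57, 2.57, 3.14, 3.14, 3.14, 3.14, 3.14].

### API

Orientations are given as a 3x3 rotation matrix whose columns are the frame's x, y, z axes.
In Python, from plant import monitor, optics, hand_in, boxes_of, silhouettes, r gives the robot as it stands.
- The arm moves only by the shell command python3 -m crank 'ROWS' [FORCE]. ROWS is JSON, a list of rows, each a list of 3 entries, a list of its own where there are three numbers: the shift along the tool's x, y, z normalised to -1 to 1, where 1 is 0.1 m, then the turn, a rotation vector about the tool's x, y, z normalised to -1 to 1, where 1 is 180 degrees, then the opening, from 0 (shut) to 1 (fully open). In form: [[[dx, dy, dz], [wx, wy, wz], claw], ...]. A call has exactly 5 rows; each row is the pose to reach, as a shift and turn from the pose commanded when the call began, along the tool's axes at that moment, turning the shorter way round; what a row does not reach only later rows make up. A row lasts 1/10 s, in which the tool goes at most 50 mm and 8.59 degrees, less where a joint would pass 70% of its speed; a pose out of reach is approached as far as the arm can. A call with a number of a shift or a turn outside -1 to 1 is refused whole. A call with a gripper value outside its range is refused whole. The fingers move at their own pace and stop on an object; FORCE is the grip in N (left out, the last holds). Time passes only in rows, so rows that repeat a pose let the fingers close, or fill a call up. It gives the time, the measured TCP pose, the force, the opening and the grip force at its end, in the units of the state.
- monitor.get_obs(): the state, without advancing time (a new reading comes with each control period).
- optics.snapshot(name): name is "scene" or "top"; returns a dict with "image" (480x640x3 uint8, red, green, blue), "z_map" (480x640 float32, mm along the optical axis (not along the pixel's ray), 0 where there is no reading), "intrinsics" (3x3 intrinsics, pixels), "k1" (the pictures are not rectified: a ray, as slopes to the right and down, at radius r is drawn at 1 + k1 r^2 times it, then the intrinsics apply), "R" (3x3) and "t" (3): a world point X has camera coordinates R X + t. Camera axes: x right, y down, z forward; pixel columns grow to the right and rows downward; lengths in mm; the calibration is good to about 2 mm. A picture is of the moment at which its call begins.
- hand_in(): hands the job in; it is judged then, once.
Trained networks look in the newest picture that a camera, given by its name, has taken for a name from the list of things; names that differ only in an ending like _2 or _b are one class to them, and where a whole thing is asked for, a point or a joint stands for the part that bears it (a point fixed in the world has none). Each returns a list of dicts, best first, with "score" (0 to 1); they miss things now and then, are a little off and sometimes report something else, mostly with a low value. They report only what shows in the picture. A call takes as long as a camera call.
- boxes_of(camera, name): "rect" ([left, top, width, height] in pixels, round what is visible of it).
- silhouettes(camera, name): "pixels" (480x640 bool, what is visible of it) and "rect" ([left, top, width, height] in pixels, round what is visible of it).
The state is a dict: "clock": time; "joint_positions": joint angles; "joint_vel": joint speeds; "joint_efforts": joint torques, N m; "ee_pos": TCP position; "ee_rot": TCP orientation; "force": force on the tool from outside, world axes, zero at the start; "ft_torque": the same for the moment, N m; "width": opening from 0.0 (shut) to 1.0 (fully open); "gripper_force": force on a finger pad.
Only numpy, scipy, OpenCV 4.12 (cv2) and the standard library are available. Lean on these libraries where they do the work, as an engineer would, in place of code of your own. Each camera call takes 0.05 s, during which the arm holds its last target. There are 200 camera calls.

### The job

Two of the four closed culture plates in the viewing row lie off the row, towards the robot. With the fingertips, gently push each of them along the bench onto one of the two empty tape crosses (either plate on either cross), so that it sits centred over the crossing and all four plates stand in line. Never lift or tip a plate, and leave the two plates already in the row and the other things on the bench where they are.

Things in the scene. Friction and masses are not known exactly. Their poses are not given: they have to be found in the camera images.
- plate_a: closed round culture plate, 94 mm diameter, 15.5 mm high (lid skirt from 4 mm up to the top, 90 mm dish below it), clear plastic lid over straw-coloured agar, about 40 g (0.7 to 1.4 times that), slides flat on the steel bench; origin: centre of its underside, z up. One of the two strays, lying on the robot's side of the row
- plate_b: closed round culture plate, 94 mm diameter, 15.5 mm high (lid skirt from 4 mm up to the top, 90 mm dish below it), clear plastic lid over straw-coloured agar, about 40 g (0.7 to 1.4 times that), slides flat on the steel bench; origin: centre of its underside, z up. The other stray, on the robot's side of the row
- plate_c: closed round culture plate, 94 mm diameter, 15.5 mm high (lid skirt from 4 mm up to the top, 90 mm dish below it), clear plastic lid over straw-coloured agar, about 40 g (0.7 to 1.4 times that), slides flat on the steel bench; origin: centre of its underside, z up. Already in the row, on mark_c; leave it alone
- plate_d: closed round culture plate, 94 mm diameter, 15.5 mm high (lid skirt from 4 mm up to the top, 90 mm dish below it), clear plastic lid over straw-coloured agar, about 40 g (0.7 to 1.4 times that), slides flat on the steel bench; origin: centre of its underside, z up. Already in the row, on mark_d; leave it alone
- tape_line: strip of blue tape 18 mm wide and 500 mm long, paper thin, flat on the bench, on which the row of plates stands; origin: its middle; y runs along it, x away from the robot. The four places lie along it 115 mm apart, at y = -172.5, -57.5, 57.5 and 172.5 mm
- mark_a: cross strip of blue tape, 18 mm wide, 135 mm long, flat on the bench, crossing the long strip at right angles; where they cross is a plate's place. Origin: the centre of the crossing; x runs along this cross strip (away from the robot), y along the long strip. One of the two empty places (which of the four places varies)
- mark_b: cross strip of blue tape, 18 mm wide, 135 mm long, flat on the bench, crossing the long strip at right angles; where they cross is a plate's place. Origin: the centre of the crossing; x runs along this cross strip (away from the robot), y along the long strip. One of the two empty places (which of the four places varies)
- mark_c: cross strip of blue tape, 18 mm wide, 135 mm long, flat on the bench, crossing the long strip at right angles; where they cross is a plate's place. Origin: the centre of the crossing; x runs along this cross strip (away from the robot), y along the long strip. The place under plate_c
- mark_d: cross strip of blue tape, 18 mm wide, 135 mm long, flat on the bench, crossing the long strip at right angles; where they cross is a plate's place. Origin: the centre of the crossing; x runs along this cross strip (away from the robot), y along the long strip. The place under plate_d
- bottle: pump bottle of hand rub, 62 mm diameter, 176 mm high, on the robot's right of the work; origin: centre of its underside. Leave alone
- beaker: open glass beaker, 68 mm diameter, 92 mm high, on the robot's left of the work; origin: centre of its underside. Leave alone
- tape_roll: roll of blue tape lying flat, 92 mm outside, 78 mm inside, 19 mm high, on the robot's right of the work; origin: centre of its underside. Leave alone
- marker: marker pen lying down, 136 mm long, 13 mm thick, along its x axis, on the robot's left of the work; origin: middle of its underside. Leave alone

How it is judged (in metres and radians):
At the end, for the whole second after the job is handed in: Each stray plate rests flat and still on the bench with its centre within 10 mm of the centre of an empty cross, one plate on each; the other two plates are still on theirs (within 14 mm) (((horizontal distance between plate_a and mark_a below 0.01 m and horizontal distance between plate_b and mark_b below 0.01 m) or (horizontal distance between plate_a and mark_b below 0.01 m and horizontal distance between plate_b and mark_a below 0.01 m)) and horizontal distance between plate_c and mark_c below 0.014 m and horizontal distance between plate_d and mark_d below 0.014 m and height (world z) of each of plate_a, plate_b, plate_c, plate_d below 0.003 m and angle between each of plate_a, plate_b, plate_c, plate_d's own z axis and vertical below 0.05 rad and linear speed of each of plate_a, plate_b, plate_c, plate_d below 0.01 m/s); the robot touches nothing.
It fails at once if a plate is lifted off the bench (6 mm) or tipped (0.15 rad) (height (world z) of any of plate_a, plate_b, plate_c, plate_d above 0.006 m or angle between any of plate_a, plate_b, plate_c, plate_d's own z axis and vertical above 0.15 rad).
It fails at once if a plate is shot across the bench (faster than 0.6 m/s) (linear speed of any of plate_a, plate_b, plate_c, plate_d above 0.6 m/s).
It fails at once if a plate already on its cross is moved by more than 10 mm (distance of any of plate_c, plate_d from where it was at the start of the episode above 0.01 m).
It fails at once if the bottle, beaker, tape roll or marker is moved by more than 20 mm (distance of any of bottle, beaker, tape_roll, marker from where it was at the start of the episode above 0.02 m).
It also fails if it takes over 69 s, if anything falls off the work surface, if the arm or the gripper's body presses on something with over 40 N, if the wrist force passes 120 N, or if a joint passes its speed limit or range.

## Working session

There is one attempt and no reset: what is moved stays moved. The work goes in short steps, Python scripts to look and compute and a shell command to move; the robot and the scene stay as the last step left them, time stands still between calls to the robot, and variables do not carry over. Pictures are saved under pics/ and viewed, at most 10 in all, crops included, and the job is handed in when it is done.

```bash
mkdir -p pics; ls; python3 - <<'E'
from plant import monitor, optics, r
import cv2, numpy as np
for n in ("scene","top"):
    s=optics.snapshot(n); cv2.imwrite(f"pics/{n}0.png",s["image"][:,:,::-1]); print(n,s["intrinsics"],s["k1"],s["R"],s["t"])
o=monitor.get_obs(); print(o["clock"],o["ee_pos"],o["ee_rot"],o["width"],r.nose_length)
E
```

```text
pics
scene [[487.8671434    0.         316.42023211]
 [  0.         487.8671434  238.48617368]
 [  0.           0.           1.        ]] -0.048793213720176636 [[-0.14160445  0.98985783  0.01138678]
 [ 0.8095299   0.12241257 -0.57417462]
 [-0.56974513 -0.07208774 -0.81865368]] [  84.57952121 -424.84363307 1618.12776551]
top [[499.23437831   0.         324.10385102]
 [  0.         499.23437831 242.5480028 ]
 [  0.           0.           1.        ]] 0.030718139614980173 [[-6.46779005e-04 -9.99997864e-01 -1.96286626e-03]
 [-9.97172108e-01  7.92456333e-04 -7.51475838e-02]
 [ 7.51489788e-02  1.90871161e-03 -9.97170491e-01]] [  16.51884461  558.37410268 1205.27530881]
0.1 [294.02548065 579.0161056  239.80094701] [[-8.91682707e-01  4.52660224e-01 -8.19245834e-04]
 [ 4.52660964e-01  8.91681401e-01 -1.52692129e-03]
 [ 3.93297394e-05 -1.73236992e-03 -9.99998499e-01]] 0.9976746218142691 14.0
```

View pics/top0.png

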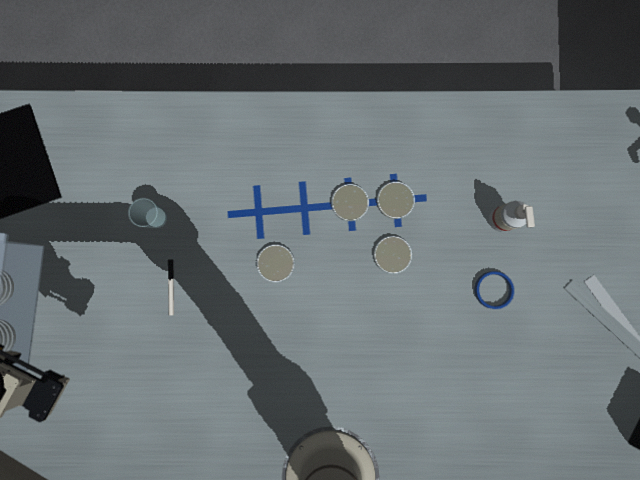

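View pics/scene0.png

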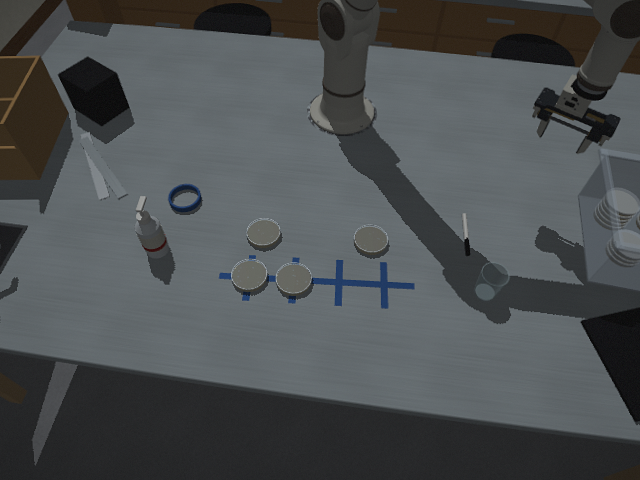

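The top view shows the empty crosses at about (259,212) and (304,208). The strays are at (275,262) and (392,254), and the row plates at (350,202) and (396,200). Next I'll measure these positions in both views.

```bash
cat > h.py <<'E'
from plant import monitor, optics, silhouettes, boxes_of, r
import cv2, numpy as np
def p2w(s,uv,z):
    K=s["intrinsics"]; uv=np.atleast_2d(np.asarray(uv,float))
    d=cv2.undistortPoints(uv[:,None],K,np.array([s["k1"],0,0,0,0.]))[:,0]
    R=s["R"];c=-R.T@s["t"]; w=np.c_[d,np.ones(len(d))]@R
    return (c+w*((z-c[2])/w[:,2])[:,None])[:,:2]
def plates(cam,z=12,s=None):
    s=s or optics.snapshot(cam); out=[]
    for q in silhouettes(cam,"plate_a"):
        if q["score"]<.3: continue
        c=max(cv2.findContours(q["pixels"].astype(np.uint8),0,1)[0],key=cv2.contourArea)[:,0]
        w=p2w(s,c,z).astype(np.float32)
        (x,y),rad=cv2.minEnclosingCircle(w); m=cv2.moments(w[:,None]); 
        out.append((round(m["m10"]/m["m00"]),round(m["m01"]/m["m00"]),round(x),round(y),round(rad,1),round(q["score"],2)))
    return s,out
E
python3 - <<'E'
from h import *
for cam in ("top","scene"):
    s,o=plates(cam); print(cam); [print(" ",x) for x in o]
    im=s["image"].astype(int); m=((im[:,:,2]-im[:,:,0])>60)
    v,u=np.nonzero(m); w=p2w(s,np.c_[u,v],0)
    k=(w[:,1]>-180)&(w[:,1]<250)&(w[:,0]>450)&(w[:,0]<750); w=w[k]
    # fit long strip by ransac-ish, then cross strips by offset
    from numpy.random import default_rng
    g=default_rng(0); best=0
    for _ in range(500):
        a,b=w[g.choice(len(w),2,False)]; d=b-a; L=np.hypot(*d)
        if L<150: continue
        n=np.array([-d[1],d[0]])/L; i=abs((w-a)@n)<9
        if i.sum()>best: best=i.sum(); bi=i
    l=cv2.fitLine(w[bi].astype(np.float32),cv2.DIST_L2,0,.01,.01).ravel(); d=l[:2]*np.sign(l[1]); p=l[2:]
    n=np.array([d[1],-d[0]]); t=(w-p)@d; e=(w-p)@n
    far=abs(e)>14; ts=t[far]
    print(" dir",d,"pt",p,"ends",[p+d*t[~far].min(),p+d*t[~far].max()])
    for lo in np.split(np.sort(ts),np.nonzero(np.diff(np.sort(ts))>15)[0]+1):
        if len(lo)>15: print("  cross",p+d*(lo.min()+lo.max())/2,len(lo),lo.max()-lo.min())
    for nm in ("bottle","beaker","tape_roll","marker"):
        b=boxes_of(cam,nm)
        if b: q=b[0]["rect"]; print(nm,round(b[0]["score"],2),p2w(s,[[q[0],q[1]],[q[0]+q[2],q[1]+q[3]]],0).round().tolist())
E
```

```text
top
  (530, -154, 531, -154, 47.3, 0.75)
  (510, 136, 510, 136, 46.2, 0.71)
  (666, -162, 666, -162, 47.4, 0.6)
  (660, -48, 659, -48, 47.3, 0.59)
 dir [-0.09051502  0.9958951 ] pt [643.6116  107.27689] ends [array([ 663.71161393, -113.87461589]), array([630.6367677 , 250.03269796])]
  cross [ 668.12444342 -162.42694825] 94 17.288643773133515
  cross [657.6885917  -47.60607374] 91 16.49539624109778
  cross [647.28889325  66.81702291] 282 17.15197518614503
  cross [636.87829608 181.36003321] 286 17.112435141535926
bottle 0.64 [[666.0, -401.0], [581.0, -511.0]]
beaker 0.78 [[669.0, 502.0], [603.0, 408.0]]
marker 0.62 [[520.0, 408.0], [381.0, 386.0]]
scene
  (664, -50, 664, -51, 48.8, 0.97)
  (516, 135, 516, 135, 49.1, 0.83)
  (536, -155, 536, -155, 50.9, 0.78)
  (671, -163, 670, -163, 50.8, 0.57)
 dir [-0.08694418  0.9962132 ] pt [647.21606 110.39812] ends [array([ 666.98317206, -116.09494996]), array([635.14115339, 248.75339373])]
  cross [ 671.21831747 -164.6215777 ] 53 16.28015098620625
  cross [661.2599889  -50.51826915] 48 16.02146396259414
  cross [651.22279797  64.48865069] 221 15.711056502216046
  cross [641.25866541 178.65846189] 197 14.802928601528805
beaker 0.64 [[545.0, 405.0], [656.0, 488.0]]
tape_roll 0.64 [[400.0, -461.0], [483.0, -343.0]]
marker 0.71 [[384.0, 386.0], [522.0, 404.0]]
```

Measurements averaged over both views, in mm:

| Thing | Position |
|---|---|
| Stray 1 | (533, -155) |
| Stray 2 | (513, 136) |
| Cross A | (649, 66) |
| Cross B | (639, 180) |

I'll push stray 2 straight to B. Stray 1 goes in two legs: along +y first, then up to A. The jaws stay half open so the two fingertips cradle the plate. First I move above and behind stray 2.

```bash
cat >> h.py <<'E'
def go(x,y,z,ang=None):
    o=monitor.get_obs(); R=o["ee_rot"]; p=o["ee_pos"]
    a=np.degrees(np.arctan2(R[1,0],R[0,0]))
    print("t",round(o["clock"],2),"p",p.round(1),"yaw",a.round(1),"shift",(R.T@(np.array([x,y,z])-p)/100).round(3),"wz",None if ang is None else round(-((ang-a+180)%360-180)/180,4),"zax",R[:,2].round(4),"w",round(o["width"],2),"F",o["force"].round(1))
E
A='[[-0.86,-0.87,0],[0,0,0],0.54]'
python3 -m crank '[[[-0.86,-0.87,0],[0,0,0],0.54],[[-0.86,-0.87,0],[0,0,0],0.54],[[-0.86,-0.87,0],[0,0,0],0.54],[[-0.86,-0.87,0],[0,0,0],0.54],[[-0.86,-0.87,0],[0,0,0],0.54]]'
python3 -m crank '[[[-0.86,-0.87,0],[0,0,0],0.54],[[-0.86,-0.87,0],[0,0,0],0.54],[[-0.86,-0.87,0],[0,0,0],0.54],[[-0.86,-0.87,0],[0,0,0],0.54],[[-0.86,-0.87,0],[0,0,0],0.54]]'
python3 -m crank '[[[-0.86,-0.87,0],[0,0,-0.04],0.54],[[-0.86,-0.87,0],[0,0,-0.09],0.54],[[-0.86,-0.87,0],[0,0,-0.14],0.54],[[-0.86,-0.87,0],[0,0,-0.18],0.54],[[-0.86,-0.87,0],[0,0,-0.2],0.54]]'
python3 -c "from h import *; go(443,111,100,199.2)"
```

```text
clock: 1.2
ee_pos: [331.9, 463.2, 241.2]
ee_rot: [[-0.891, 0.454, 0.001], [0.454, 0.891, 0.001], [0.0, 0.001, -1.0]]
force: [0.2, -0.2, 0.0]
width: 0.612
gripper_force: 0.0
clock: 1.7
ee_pos: [368.5, 348.3, 241.1]
ee_rot: [[-0.892, 0.452, 0.0], [0.452, 0.892, 0.002], [0.001, 0.002, -1.0]]
force: [0.1, 0.7, -0.6]
width: 0.541
gripper_force: 0.0
clock: 2.2
ee_pos: [406.3, 231.7, 241.0]
ee_rot: [[-0.986, -0.164, 0.0], [-0.164, 0.986, 0.001], [-0.001, 0.001, -1.0]]
force: [-0.1, 1.2, -0.2]
width: 0.542
gripper_force: 0.0
t 2.2 p [406.3 231.7 241. ] yaw -170.5 shift [-0.163 -1.252  1.408] wz -0.0541 zax [ 4.0e-04  1.3e-03 -1.0e+00] w 0.54 F [-0.1  1.2 -0.2]
```

```bash

python3 -m crank '[[[-0.1,-0.9,0.4],[0,0,-0.04],0.54],[[-0.1,-0.9,0.7],[0,0,-0.054],0.54],[[-0.1,-0.9,0.7],[0,0,-0.054],0.54],[[-0.1,-0.9,0.7],[0,0,-0.054],0.54],[[-0.1,-0.9,0.7],[0,0,-0.054],0.54]]' >/dev/null
python3 - <<'E'
from h import *
s,o=plates("top"); print(o); cv2.imwrite("pics/t1.png",s["image"][:,:,::-1])
go(443,111,60,199.2)
E
```

```text
[(530, -154, 530, -154, 48.6, 0.93), (666, -162, 666, -162, 48.9, 0.7), (660, -49, 661, -48, 48.2, 0.7), (517, 138, 510, 136, 47.0, 0.55)]
t 2.8 p [430.8 145.6 171.8] yaw -161.0 shift [ 0.    -0.368  1.118] wz -0.0011 zax [ 0.002   0.0017 -1.    ] w 0.54 F [ 0.2 -0.2 -0.1]
```

```bash

python3 -m crank '[[[0,-0.37,0.2],[0,0,0],0.54],[[0,-0.37,0.5],[0,0,0],0.54],[[0,-0.37,0.8],[0,0,0],0.54],[[0,-0.37,0.9],[0,0,0],0.54],[[0,-0.37,0.9],[0,0,0],0.54]]' >/dev/null
python3 -m crank '[[[0,0,0.2],[0,0,0],0.54],[[0,0,0.4],[0,0,0],0.54],[[0,0,0.5],[0,0,0],0.54],[[0,0,0.57],[0,0,0],0.54],[[0,0,0.6],[0,0,0],0.54]]' 
python3 -c "from h import *; go(443,111,20,199.2)"
```

```text
clock: 3.8
ee_pos: [442.7, 108.2, 21.0]
ee_rot: [[-0.946, -0.323, 0.001], [-0.323, 0.946, 0.0], [-0.001, 0.0, -1.0]]
force: [-0.2, 0.0, 0.6]
width: 0.538
gripper_force: 0.0
t 3.8 p [442.7 108.2  21. ] yaw -161.2 shift [-0.012  0.025  0.01 ] wz -0.002 zax [ 8.e-04  3.e-04 -1.e+00] w 0.54 F [-0.2  0.   0.6]
```

```bash

python3 -m crank '[[[-0.1,0.025,0],[0,0,0],0.54],[[-0.17,0.025,0.01],[0,0,0],0.54],[[-0.25,0.025,0.01],[0,0,0],0.54],[[-0.35,0.025,0.01],[0,0,0],0.54],[[-0.45,0.025,0.01],[0,0,0],0.54]]' 
python3 -m crank '[[[-0.12,0,0],[0,0,0],0.54],[[-0.24,0,0],[0,0,0],0.54],[[-0.36,0,0],[0,0,0],0.54],[[-0.46,0,0],[0,0,0],0.54],[[-0.5,0,0],[0,0,0],0.54]]' |grep force
python3 - <<'E'
from h import *
s,o=plates("top"); print(o); cv2.imwrite("pics/t2.png",cv2.resize(s["image"][120:360,150:470,::-1],None,fx=2,fy=2))
s,o=plates("scene");print(o)
go(592,164,20,199.2)
E
```

```text
clock: 4.3
ee_pos: [485.1, 124.9, 19.9]
ee_rot: [[-0.947, -0.322, 0.0], [-0.322, 0.947, 0.0], [-0.0, -0.0, -1.0]]
force: [0.3, -0.7, 0.0]
width: 0.539
gripper_force: 0.2
force: [-0.8, -0.2, -0.0]
gripper_force: 0.2
[(530, -152, 529, -152, 47.8, 0.8), (665, -162, 666, -162, 47.1, 0.76), (659, -49, 659, -49, 48.6, 0.66), (444, -399, 444, -398, 47.6, 0.62), (605, 127, 607, 127, 12.4, 0.6)]
[(535, -153, 535, -154, 49.3, 0.65), (583, 157, 583, 156, 50.4, 0.63), (665, -48, 665, -49, 48.9, 0.63)]
t 5.0 p [530.8 140.6  19.5] yaw -161.2 shift [-0.655  0.024 -0.005] wz -0.0022 zax [-8.e-04 -2.e-04 -1.e+00] w 0.54 F [-1.2  0.3  0.2]
```

View pics/t2.png

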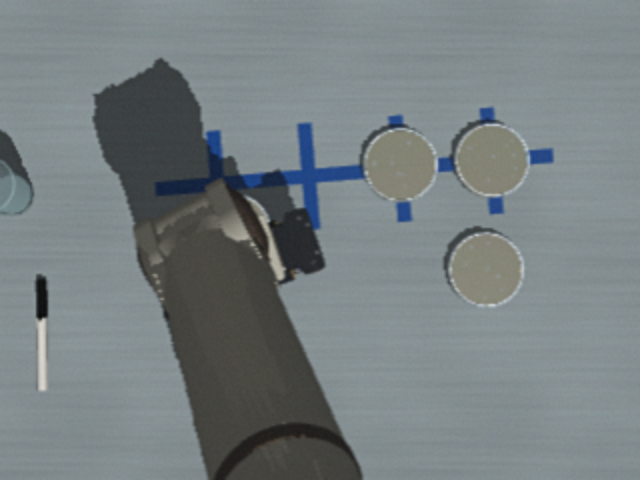

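The arm hides the plate from the top camera, but the scene camera puts it cradled and on course, with about 63 mm to go.

```bash

python3 -m crank '[[[-0.12,0,0],[0,0,0],0.54],[[-0.24,0.01,0],[0,0,0],0.54],[[-0.36,0.01,0],[0,0,0],0.54],[[-0.46,0.02,0],[0,0,0],0.54],[[-0.52,0.02,0],[0,0,0],0.54]]' |grep force
python3 -m crank '[[[-0.02,0,0],[0,0,0],0.54],[[-0.04,0,0],[0,0,0],0.54],[[-0.06,0,0],[0,0,0],0.54],[[-0.06,0,0],[0,0,0],0.54],[[-0.06,0,0],[0,0,0],0.54]]' |grep force
python3 - <<'E'
from h import *
s,o=plates("scene");print(o); cv2.imwrite("pics/s3.png",cv2.resize(s["image"][180:340,180:440,::-1],None,fx=3,fy=3))
go(592,164,20,199.2)
E
```

```text
force: [-0.4, 0.1, 0.6]
gripper_force: 0.2
force: [-0.1, 0.1, -0.4]
gripper_force: 0.0
[(665, -49, 665, -51, 49.1, 0.92), (535, -154, 535, -155, 51.7, 0.91), (636, 177, 636, 178, 50.5, 0.75), (657, 65, 658, 65, 65.7, 0.61), (671, -163, 671, -164, 49.9, 0.57)]
t 6.1 p [585.4 161.2  19.7] yaw -161.2 shift [-0.072  0.005 -0.003] wz -0.0022 zax [-1.e-04 -1.e-04 -1.e+00] w 0.54 F [-0.2 -0.1  0.4]
```

View pics/s3.png

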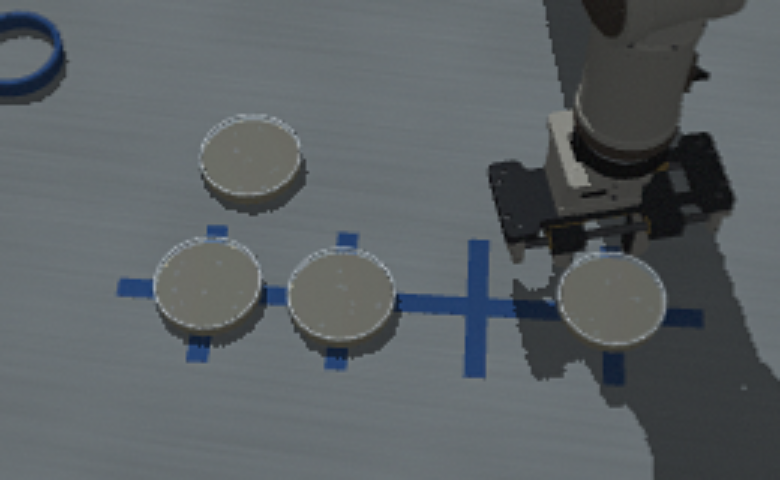

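Stray 2, in this crop at (612,298), is about 8 mm short of its crossing. I'll push 8 mm more, then back off and check from the top.

```bash

python3 -m crank '[[[-0.03,0,0],[0,0,0],0.54],[[-0.05,0,0],[0,0,0],0.54],[[-0.07,0,0],[0,0,0],0.54],[[-0.08,0,0],[0,0,0],0.54],[[-0.08,0,0],[0,0,0],0.54]]' |grep force
python3 -m crank '[[[0.05,0,0],[0,0,0],0.54],[[0.2,0,0],[0,0,0],0.54],[[0.45,0,0],[0,0,0],0.54],[[0.8,0,0],[0,0,0],0.54],[[0.9,0,0],[0,0,0],0.54]]' |grep force
python3 -m crank '[[[0,0,-0.3],[0,0,0.03],0.54],[[0,-0.3,-0.8],[0,0,0.06],0.54],[[0,-0.8,-0.9],[0,0,0.1],0.54],[[0.1,-1,-0.9],[0,0,0.14],0.54],[[0.2,-1,-0.9],[0,0,0.18],0.54]]' |grep force
python3 - <<'E'
from h import *
s,o=plates("top");print(o); cv2.imwrite("pics/t4.png",cv2.resize(s["image"][120:360,150:470,::-1],None,fx=2,fy=2))
s,o=plates("scene");print(o)
go(530,-229,100,90)
E
```

```text
force: [0.7, -0.8, 0.8]
gripper_force: 0.0
force: [0.3, 0.4, -0.8]
gripper_force: 0.0
force: [-0.6, 0.3, -1.1]
gripper_force: 0.0
[(639, 179, 638, 179, 46.9, 0.97), (530, -153, 530, -153, 47.0, 0.75), (665, -162, 666, -162, 47.1, 0.73)]
[(643, 180, 644, 180, 49.6, 0.94), (672, -163, 671, -163, 49.1, 0.85), (534, -153, 534, -152, 48.4, 0.71), (665, -50, 665, -51, 49.7, 0.67)]
t 7.8 p [521.3  34.6 109.8] yaw 166.6 shift [-0.693 -2.545  0.097] wz 0.4258 zax [ 5.e-04  4.e-04 -1.e+00] w 0.54 F [ 0.4  0.5 -0.6]
```

View pics/t4.png

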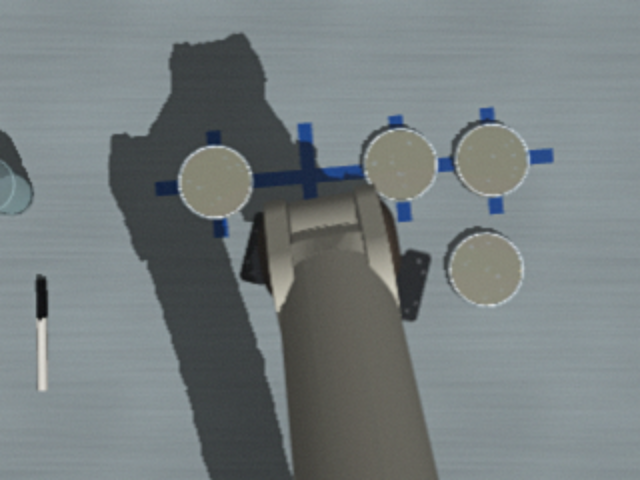

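Stray 2 sits on its cross within about 3 mm. Now stray 1, at (487,268) in the crop, which needs the tool behind it on the -y side.

```bash

python3 -m crank '[[[-0.1,-0.4,0],[0,0,0.045],0.54],[[-0.2,-0.8,0],[0,0,0.09],0.54],[[-0.25,-1,0],[0,0,0.135],0.54],[[-0.25,-1,0],[0,0,0.18],0.54],[[-0.25,-1,0],[0,0,0.22],0.54]]' |grep force
python3 -c "from h import *; go(529,-228,100,88.5)"
```

```text
force: [0.2, 0.1, 0.3]
gripper_force: 0.0
t 8.3 p [522.5 -69.1 109.4] yaw 126.7 shift [-1.314 -0.897  0.094] wz 0.212 zax [ 1.e-04  3.e-04 -1.e+00] w 0.54 F [0.2 0.1 0.3]
```

```bash

python3 -m crank '[[[-0.3,-0.2,0],[0,0,0.045],0.54],[[-0.6,-0.4,0],[0,0,0.09],0.54],[[-0.9,-0.6,0],[0,0,0.135],0.54],[[-1,-0.8,0],[0,0,0.18],0.54],[[-1,-0.897,0],[0,0,0.212],0.54]]' |grep force
python3 -c "from h import *; go(529,-228,20,88.5)"
```

```text
force: [0.9, 1.5, 0.5]
gripper_force: 0.0
t 8.8 p [ 510.3 -205.4  109.4] yaw 88.4 shift [-0.22   0.193  0.895] wz -0.0004 zax [ 1.0e-04 -1.5e-03 -1.0e+00] w 0.54 F [0.9 1.5 0.5]
```

```bash

python3 -m crank '[[[-0.22,0.19,0],[0,0,0],0.54],[[-0.22,0.19,0.2],[0,0,0],0.54],[[-0.22,0.19,0.5],[0,0,0],0.54],[[-0.22,0.19,0.75],[0,0,0],0.54],[[-0.22,0.19,0.89],[0,0,0],0.54]]' |grep force
python3 - <<'E'
from h import *
s,o=plates("scene");print(o)
go(529,-228,20,88.5)
E
```

```text
force: [-1.3, -0.0, 0.4]
gripper_force: 0.0
[(644, 180, 643, 180, 49.0, 0.89), (670, -162, 670, -163, 49.7, 0.87), (534, -154, 534, -154, 49.3, 0.69), (664, -49, 664, -49, 49.2, 0.66)]
t 9.4 p [ 527.5 -223.8   18.4] yaw 88.8 shift [-0.042  0.016 -0.016] wz 0.0018 zax [-0.0039  0.002  -1.    ] w 0.54 F [-0.1  0.4  0.7]
```

```bash

python3 -m crank '[[[0.08,0,0],[0,0,0],0.54],[[0.14,0,0],[0,0,0],0.54],[[0.22,0,0],[0,0,0],0.54],[[0.32,0,0],[0,0,0],0.54],[[0.42,0,0],[0,0,0],0.54]]' |grep force
python3 -m crank '[[[0.12,0,0],[0,0,0],0.54],[[0.25,0,0],[0,0,0],0.54],[[0.38,0,0],[0,0,0],0.54],[[0.5,0,0],[0,0,0],0.54],[[0.6,0,0],[0,0,0],0.54]]' |grep force
python3 - <<'E'
from h import *
s,o=plates("scene");print(o)
go(535,7.5,20,88.5)
E
```

```text
force: [-0.4, -0.2, 1.2]
gripper_force: 0.1
force: [-0.7, 0.2, -0.3]
gripper_force: 0.1
[(643, 180, 642, 179, 48.6, 0.76), (537, -65, 537, -73, 48.9, 0.71), (672, -162, 672, -162, 49.9, 0.71), (665, -50, 665, -50, 49.1, 0.71)]
t 10.5 p [ 531.  -121.1   20.5] yaw 88.8 shift [1.286 0.013 0.007] wz 0.0017 zax [-5.0e-04  1.2e-03 -1.0e+00] w 0.53 F [-0.1 -0.1 -0.3]
```

Stray 1 is cradled and moving as expected. The remaining 128 mm comes next.

```bash

python3 -m crank '[[[0.12,0,0],[0,0,0],0.54],[[0.25,0,0],[0,0,0],0.54],[[0.38,0.01,0],[0,0,0],0.54],[[0.52,0.01,0],[0,0,0],0.54],[[0.65,0.01,0],[0,0,0],0.54]]' |grep force
python3 -m crank '[[[0.14,0,0],[0,0,0],0.54],[[0.28,0,0],[0,0,0],0.54],[[0.42,0,0],[0,0,0],0.54],[[0.54,0,0],[0,0,0],0.54],[[0.6,0,0],[0,0,0],0.54]]' |grep force
python3 -m crank '[[[0.02,0,0],[0,0,0],0.54],[[0.02,0,0],[0,0,0],0.54],[[-0.1,0,0],[0,0,0],0.54],[[-0.35,0,0],[0,0,0],0.54],[[-0.6,0,0],[0,0,0],0.54]]' |grep force
python3 -m crank '[[[0,0,-0.4],[0,0,-0.04],0.54],[[0,0,-0.7],[0,0,-0.09],0.54],[[0.2,0.2,-0.7],[0,0,-0.13],0.54],[[0.2,0.4,-0.7],[0,0,-0.18],0.54],[[0.2,0.6,-0.7],[0,0,-0.22],0.54]]' |grep force
python3 - <<'E'
from h import *
s,o=plates("top");print(o)
s,o=plates("scene");print(o); cv2.imwrite("pics/s5.png",cv2.resize(s["image"][180:340,180:440,::-1],None,fx=3,fy=3))
go(462,52,90,185)
E
```

```text
force: [0.9, -0.2, 0.5]
gripper_force: 0.1
force: [0.1, -0.2, -1.0]
gripper_force: 0.1
force: [-0.3, 0.1, -0.2]
gripper_force: 0.0
force: [-0.8, -0.8, 0.0]
gripper_force: 0.0
[(535, 56, 535, 55, 47.2, 0.77), (640, 181, 640, 180, 47.4, 0.76), (667, -177, 666, -164, 46.9, 0.7)]
[(671, -164, 671, -165, 48.5, 0.97), (644, 180, 645, 181, 50.3, 0.81), (665, -49, 665, -49, 49.1, 0.6)]
t 12.7 p [593.1 -41.9  90.3] yaw 128.0 shift [ 1.547 -0.456  0.004] wz -0.3169 zax [-1.2e-03 -4.0e-04 -1.0e+00] w 0.54 F [-0.6  1.   0.1]
```

View pics/s5.png

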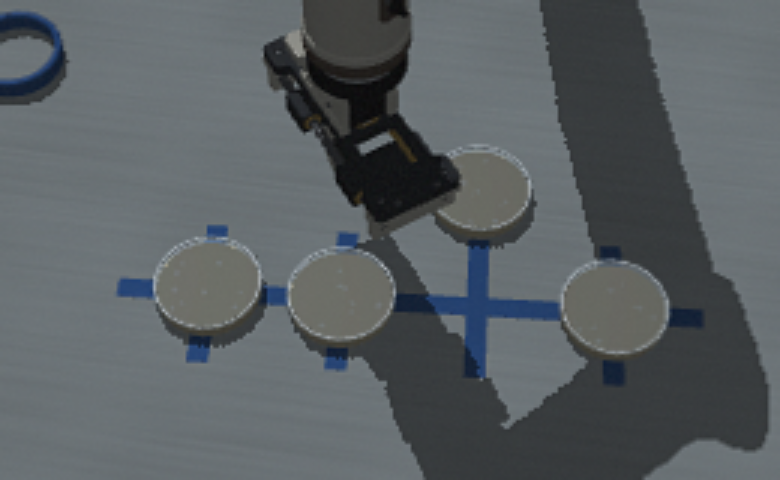

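Stray 1 now lies at (480,192) in the crop, in line with the empty cross at (478,305). I'll go over it at height to its robot side.

```bash

python3 -m crank '[[[0.4,-0.12,0],[0,0,-0.045],0.54],[[0.75,-0.24,0],[0,0,-0.09],0.54],[[0.95,-0.36,0],[0,0,-0.135],0.54],[[0.95,-0.45,0],[0,0,-0.18],0.54],[[0.95,-0.45,0],[0,0,-0.22],0.54]]' |grep force
python3 -c "from h import *; go(461,49,90,185.5)"
```

```text
force: [0.3, -0.1, 0.0]
gripper_force: 0.0
t 13.2 p [496.4   5.6  90.3] yaw 168.0 shift [0.436 0.351 0.004] wz -0.0972 zax [-0.0032 -0.0011 -1.    ] w 0.54 F [ 0.3 -0.1  0. ]
```

```bash

python3 -m crank '[[[0.4,0.35,0],[0,0,-0.045],0.54],[[0.44,0.35,0],[0,0,-0.09],0.54],[[0.44,0.35,0],[0,0,-0.097],0.54],[[0.44,0.35,0],[0,0,-0.097],0.54],[[0.44,0.35,0],[0,0,-0.097],0.54]]' |grep force
python3 -c "from h import *; go(461,49,20,185.5)"
```

```text
force: [-0.1, -0.0, -0.9]
gripper_force: 0.0
t 13.7 p [464.7  48.8  90.8] yaw -175.0 shift [0.037 0.005 0.708] wz -0.0028 zax [ 5.e-04 -5.e-04 -1.e+00] w 0.54 F [-0.1 -0.  -0.9]
```

```bash

python3 -m crank '[[[0.03,0,0.2],[0,0,0],0.54],[[0.03,0,0.45],[0,0,0],0.54],[[0.03,0,0.62],[0,0,0],0.54],[[0.03,0,0.7],[0,0,0],0.54],[[0.03,0,0.7],[0,0,0],0.54]]' |grep force
python3 -m crank '[[[-0.08,0,0],[0,0,0],0.54],[[-0.15,0,0],[0,0,0],0.54],[[-0.22,0,0],[0,0,0],0.54],[[-0.32,0,0],[0,0,0],0.54],[[-0.42,0,0],[0,0,0],0.54]]' |grep force
python3 -m crank '[[[-0.12,0,0],[0,0,0],0.54],[[-0.25,0,0],[0,0,0],0.54],[[-0.38,0,0],[0,0,0],0.54],[[-0.48,0,0],[0,0,0],0.54],[[-0.55,0,0],[0,0,0],0.54]]' |grep force
python3 - <<'E'
from h import *
s,o=plates("scene");print(o)
go(599,62.5,20,185.5)
E
```

```text
force: [-0.3, -0.3, 0.5]
gripper_force: 0.0
force: [0.1, 0.6, -0.3]
gripper_force: 0.1
force: [-0.3, 0.2, -0.2]
gripper_force: 0.1
[(671, -162, 671, -163, 51.4, 0.72), (612, 64, 612, 64, 50.1, 0.68), (645, 179, 643, 177, 51.1, 0.66), (665, -50, 665, -49, 49.1, 0.62)]
t 15.3 p [558.9  59.1  20.7] yaw -174.7 shift [-0.402 -0.003  0.008] wz -0.0011 zax [ 9.e-04  3.e-04 -1.e+00] w 0.54 F [-0.1 -0.   0.1]
```

```bash

python3 -m crank '[[[-0.1,0,0],[0,0,0],0.54],[[-0.2,0,0],[0,0,0],0.54],[[-0.3,0,0],[0,0,0],0.54],[[-0.36,0,0],[0,0,0],0.54],[[-0.38,0,0],[0,0,0],0.54]]' |grep force
python3 -m crank '[[[-0.02,0,0],[0,0,0],0.54],[[-0.03,0,0],[0,0,0],0.54],[[-0.03,0,0],[0,0,0],0.54],[[-0.03,0,0],[0,0,0],0.54],[[-0.03,0,0],[0,0,0],0.54]]' |grep force
python3 -m crank '[[[0.05,0,0],[0,0,0],0.54],[[0.2,0,0],[0,0,0],0.54],[[0.45,0,0],[0,0,0],0.54],[[0.8,0,0],[0,0,0],0.54],[[1,0,0],[0,0,0],0.54]]' |grep force
python3 -m crank '[[[0,0,-0.3],[0,0,0],0.54],[[0,0,-0.7],[0,0,0],0.54],[[0,0.4,-1],[0,0,0],0.54],[[0,0.8,-1],[0,0,0],0.54],[[0,1,-1],[0,0,0],0.54]]' |grep force
python3 - <<'E'
from h import *
s,o=plates("top");print(o); cv2.imwrite("pics/t6.png",cv2.resize(s["image"][120:360,150:470,::-1],None,fx=2,fy=2))
s,o=plates("scene");print(o)
go(599,62.5,20,185.5)
E
```

```text
force: [-0.8, -0.4, 0.1]
gripper_force: 0.1
force: [-0.2, -0.9, 1.4]
gripper_force: 0.0
force: [0.2, 0.2, 0.6]
gripper_force: 0.0
force: [0.2, -0.3, -0.5]
gripper_force: 0.0
[(666, -163, 666, -163, 48.6, 0.83), (646, 68, 646, 68, 47.1, 0.61), (639, 181, 638, 181, 47.4, 0.56)]
[(672, -162, 671, -161, 49.5, 0.98), (664, -50, 665, -50, 49.2, 0.95), (643, 181, 643, 179, 49.1, 0.78), (651, 67, 651, 68, 49.3, 0.68)]
t 17.5 p [489.3 152.8 120.6] yaw -174.6 shift [-1.008 -1.001  1.007] wz -0.0007 zax [-3.e-04 -6.e-04 -1.e+00] w 0.55 F [ 1.  -0.6 -0.3]
```

View pics/t6.png

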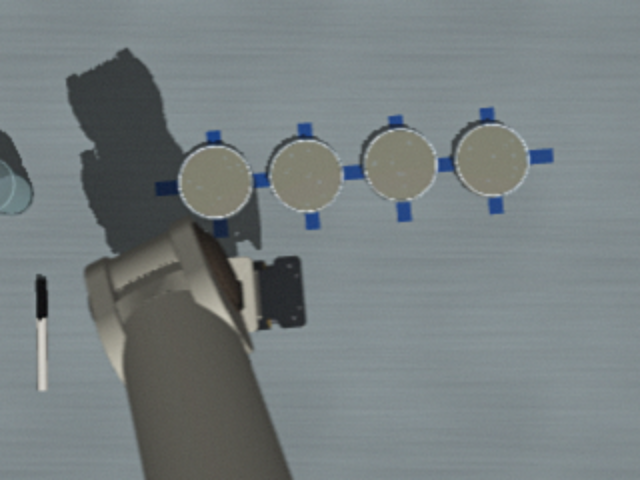

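All four plates stand in line with the tape arms even around each one. Both strays are within about 4 mm of their crosses.

```bash
python3 -c "from plant import hand_in; print(hand_in())"
```

```text
the job is handed in; nothing more can be done
None
```

I pushed both stray plates onto the two empty crosses, each within about 4 mm of centre by the camera images, backed the arm clear, and handed in the job at about 17.6 s; the hand-in gave no verdict.

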